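Square up the road tiles and cover the tin

ROBOT

A 6-joint arm with a two-finger parallel gripper is mounted at the origin on the work surface. World frame = base frame: x ahead of the robot, y to its left, z up, the work surface at z = 0. Lengths are in mm, angles in degrees, forces in N, time in s.
With the tool pointing down it reaches from about 275 to 975 mm from the base axis. Payload 8.4 kg.
Tool frame: the origin (TCP) lies midway between the tips of the shut fingers; the grasp point (between the pads) lies 19 mm behind it; z points along the fingers, y is the line along which they close (so a half turn about z gives the same grasp; the last joint's range is limited). The gripper opens to 92 mm and grips with 3 to 60 N. Pads are 20 mm wide; open, the fingers measure 128 mm over their backs; the gripper's body (75 mm by 189 mm) begins 69 mm behind the grasp point.
Start: joints at [68.789, 20.225, 93.587, -0, 66.188, -0.138], TCP at [224.726, 583.203, 175.983] pointing down, gripper open.
Joint ranges: [-150.9, 150.9], [-52.94, 120.26], [3.33, 152.33], [-74.26, 254.26], [0, 154.13], [-172.89, 172.89]. Speed limits (degrees/s): [127.2, 127.2, 159.86, 180, 180, 180].

INTERFACE

Orientations are given as a 3x3 rotation matrix whose columns are the frame's x, y, z axes.
In Python, from rig import arm gives the robot as it stands.
- The arm moves only by the tool jog_arm, never from a script. Its argument "moves" is a list of rows, each a list of 3 entries, a list of its own where there are three numbers: the opening, from -1 (shut) to 1 (fully open), then the shift along the tool's x, y, z in mm, then the turn about the tool's z in degrees. In form: [[grip, [x, y, z], yaw], ...]. A call has 1 to 20 rows; each row shifts and turns the commanded pose from where the row before left it, along the tool's axes as they then stand; what a row does not reach is not made up. A row lasts 1/8 s, in which the tool goes at most 62.5 mm and 10.7 degrees, less where a joint would pass 70% of its speed; a pose out of reach is approached as far as the arm can. A call with a gripper value outside its range is refused whole. The fingers move at their own pace and stop on an object; "squeeze" is the grip in N (left out, the last holds). Time passes only in rows, so rows that do not move let the fingers close. It gives the time, the measured TCP pose, the force, the opening and the grip force at its end, in the units of the state.
- arm.observe(): the state, without advancing time (a new reading comes with each control period).
- arm.capture(name): name is "scene" or "top" or "wrist"; returns the picture (384x512x3 uint8, red, green, blue); there is no depth.
- arm.calibration(name): a dict with "fx", "fy", "cx", "cy" (pixels), "pose" (4x4, takes a point from camera to world coordinates). Camera axes: x right, y down, z forward; pixel columns grow to the right and rows downward; lengths in mm; the calibration is good to about 2 mm. A picture is of the moment at which its call begins: read the wrist's pose just before it. calibration takes no time and is no camera call; for the wrist camera it gives the pose at the moment of the call.
- arm.job_done(): hands the job in; it is judged then, once.
Trained networks look in the newest picture that a camera, given by its name, has taken for a name from the list of things; names that differ only in an ending like _2 or _b are one class to them, and where a whole thing is asked for, a point or a joint stands for the part that bears it (a point fixed in the world has none). Each returns a list of dicts, best first, with "conf" (0 to 1); they miss things now and then, are a little off and sometimes report something else, mostly with a low value. They report only what shows in the picture. A call takes as long as a camera call. They do not tell look-alikes from the thing itself.
- arm.look_for(label, camera): "centre" ([x, y, z] in mm, in world coordinates, good to about 4 mm: the middle of the surface that is visible of it).
The state is a dict: "time": time; "joint_pos": joint angles; "joint_vel": joint speeds; "effort": joint torques, N m; "tcp_pos": TCP position; "tool_rot": TCP orientation; "wrist_force": force on the tool from outside, world axes, zero at the start; "ft_torque": the same for the moment, N m; "opening": finger opening in mm; "finger_force": force on a finger pad.
Only numpy, scipy, OpenCV 4.12 (cv2) and the standard library are available. Lean on these libraries where they do the work, as an engineer would, in place of code of your own. Each camera call takes 0.05 s, during which the arm holds its last target. There are 200 camera calls.

TASK

Put the toy road tiles away: first lay the loose tile flat on top of the untidy stack on the tin's base, then tap the stack from its sides until all five tiles' edges are flush all round, and let go. Then set the tall cover over the stack so that its rim sits fully down and level on the base; set it down, do not drop it, and leave the other toys and the key dish where they are.

Things in the scene. Friction and masses are not known exactly. Their poses are not given: they have to be found in the camera images.
- base: low aluminium base of the tile tin, fixed to the shelf top: square flange 90 x 90, 6 high, with a raised platform 60 x 60 on it, 4 higher (top 10 above the shelf top). Tiles are stacked on the platform; the cover's rim belongs on the flange around it. Origin at the centre of its underside; x and y parallel to its edges
- tile_a: grey hard-silicone road tile with painted lane marks, square 54 x 54, 7 thick, 30 g; origin at the centre of its underside, z up, x and y parallel to its edges; bottom tile of the untidy stack, lying on the platform (starts up to about 6 off centre each way and 4 degrees askew to the base)
- tile_b: grey hard-silicone road tile with painted lane marks, square 54 x 54, 7 thick, 30 g; origin at the centre of its underside, z up, x and y parallel to its edges; second tile of the stack (starts up to about 6 off centre each way and 4 degrees askew to the base)
- tile_c: grey hard-silicone road tile with painted lane marks, square 54 x 54, 7 thick, 30 g; origin at the centre of its underside, z up, x and y parallel to its edges; third tile of the stack (starts up to about 6 off centre each way and 4 degrees askew to the base)
- tile_d: grey hard-silicone road tile with painted lane marks, square 54 x 54, 7 thick, 30 g; origin at the centre of its underside, z up, x and y parallel to its edges; fourth, at first the top tile of the stack (starts up to about 6 off centre each way and 4 degrees askew to the base)
- tile_e: grey hard-silicone road tile with painted lane marks, square 54 x 54, 7 thick, 30 g; origin at the centre of its underside, z up, x and y parallel to its edges; the loose fifth tile, lying flat on the shelf top to one side
- cover: tall aluminium cover, standing rim down to one side: open-bottomed square box, 74 x 74 outside, 66 x 66 inside, 48 tall, 45 deep inside; on top a blue bar grip 40 long (x), 16 wide (y), 24 tall (48 to 72 above the rim). 160 g. Origin at the centre of its lower rim plane, x and y parallel to its walls. Fits over the platform with 3 to spare on each side, in any quarter turn
- racer: bystander: green die-cast toy racer, 76 x 34 x 28, origin under its centre, x along its length
- police_car: bystander: white plastic toy police car, 84 x 38 x 36, origin under its centre, x along its length
- petrol_pump: bystander: red plastic toy petrol pump, 44 x 52 x 78, origin under its centre
- cone: bystander: orange toy traffic cone, 34 x 34 x 45, origin under its centre
- traffic_light: bystander: toy traffic light on a round foot, 32 wide, 66 tall, origin under its centre
- key_dish: bystander: blue ceramic key dish, 110 diameter, 22 high, origin under its centre
Things that resemble listed ones, but are neither listed nor needed, are in the scene too. Leave any yellow look-alike of the tile_c alone. What is shaped like the tile_e but blue is not meant.

How it is judged:
By the outcome, as a careful person would: the job done as asked, in the order asked, and still so for the second after the job is handed in, with the robot touching nothing.
It also fails if it takes over 72 s, if anything falls off the work surface, if the arm or the gripper's body presses on something with over 40 N, if the wrist force passes 120 N, or if a joint passes its speed limit or range.

## Working session

There is one attempt and no reset: what is moved stays moved. The work goes in short steps, Python scripts to look and compute and a tool call to move; the robot and the scene stay as the last step left them, time stands still between calls to the robot, and variables do not carry over. Pictures are saved under pics/ and viewed, at most 10 in all, crops included, and the job is handed in when it is done.

Besides the shell and the picture viewer there is one more tool, called after "Request:" by a JSON object that holds its "api" and its "payload". jog_arm: Moves the arm, as the interface text tells. Its arguments: {"type":"object","properties":{"moves":{"type":"array","items":{"type":"array"}},"squeeze":{"type":"number"}},"required":["moves"]}

```bash
ls; mkdir -p pics
python3 - <<'E'
from rig import arm
import cv2, numpy as np
np.set_printoptions(precision=3,suppress=True)
for n in("scene","top"):
    im=arm.capture(n); cv2.imwrite(f"pics/{n}0.png",im[:,:,::-1]); c=arm.calibration(n); print(n,c["fx"],c["cx"],c["cy"],c["pose"])
    for l in("base","tile_a","tile_e","cover"):
        print(l,[(np.round(d["centre"]),round(d["conf"],2)) for d in arm.look_for(l,n)][:6])
a=cv2.imread("pics/scene0.png");b=cv2.imread("pics/top0.png")
cv2.imwrite("pics/both0.png",b)
s=arm.observe();print(s["time"],s["tcp_pos"],s["tool_rot"],s["opening"])
E
```

```text
pics
scene 468.3717072644565 247.63451364777958 191.69161757372535 [[   0.817    0.495   -0.297  889.173]
 [   0.577   -0.702    0.417 -300.254]
 [  -0.002   -0.512   -0.859  934.198]
 [   0.       0.       0.       1.   ]]
base [(array([553., -19.,   8.]), 0.87)]
tile_a [(array([ 493., -132.,   12.]), 0.79), (array([514., -27.,  36.]), 0.74), (array([524.,   1.,  36.]), 0.67), (array([459., 312.,   7.]), 0.57), (array([ 398., -170.,   10.]), 0.26)]
tile_e [(array([ 493., -132.,   12.]), 0.79), (array([514., -27.,  36.]), 0.74), (array([524.,   1.,  36.]), 0.67), (array([459., 312.,   7.]), 0.57), (array([ 398., -170.,   10.]), 0.26)]
cover [(array([ 525., -276.,   48.]), 0.95)]
top 364.2009609590497 254.28693225547377 188.39241018109857 [[ -0.017  -0.997   0.075 532.681]
 [ -1.      0.018   0.014 110.407]
 [ -0.015  -0.074  -0.997 977.523]
 [  0.      0.      0.      1.   ]]
base [(array([527.,   5.,   7.]), 0.79), (array([ 746., -125.,   19.]), 0.66)]
tile_a [(array([ 495., -129.,    5.]), 0.69), (array([527.,   5.,  38.]), 0.68), (array([456., 316.,  10.]), 0.6), (array([528., 204.,   8.]), 0.57), (array([508., -25.,  29.]), 0.54)]
tile_e [(array([ 495., -129.,    5.]), 0.69), (array([527.,   5.,  38.]), 0.68), (array([456., 316.,  10.]), 0.6), (array([528., 204.,   8.]), 0.57), (array([508., -25.,  29.]), 0.54)]
cover [(array([ 512., -262.,   48.]), 0.83)]
0.5 [224.71  583.208 175.967] [[-0.933  0.36  -0.   ]
 [ 0.36   0.933 -0.   ]
 [ 0.    -0.    -1.   ]] 91.49177879991096
```

Run:
```python
import cv2,numpy as np
a=cv2.imread("pics/scene0.png");b=cv2.imread("pics/top0.png")
cv2.imwrite("pics/t1.png",cv2.resize(b,(800,600)));cv2.imwrite("pics/s1.png",cv2.resize(a,(800,600)))
```

```text
(no output)
```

View pics/t1.png

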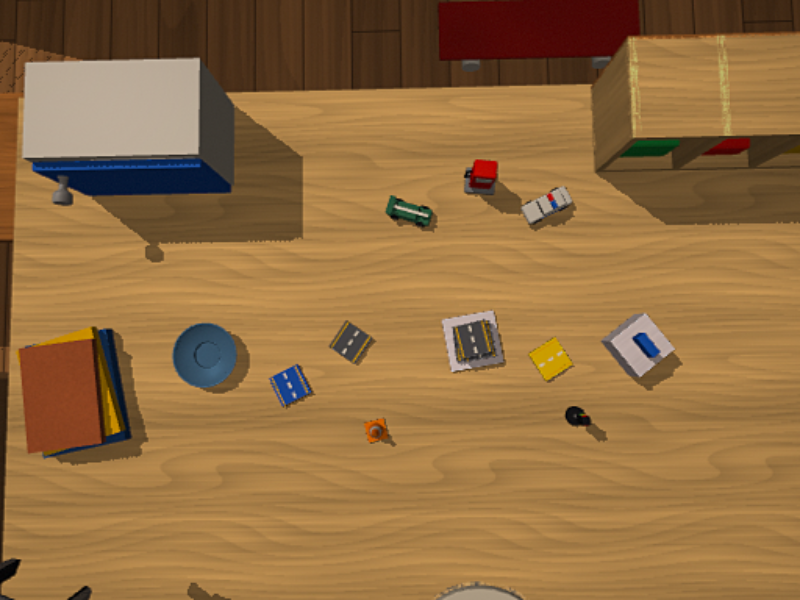

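View pics/s1.png

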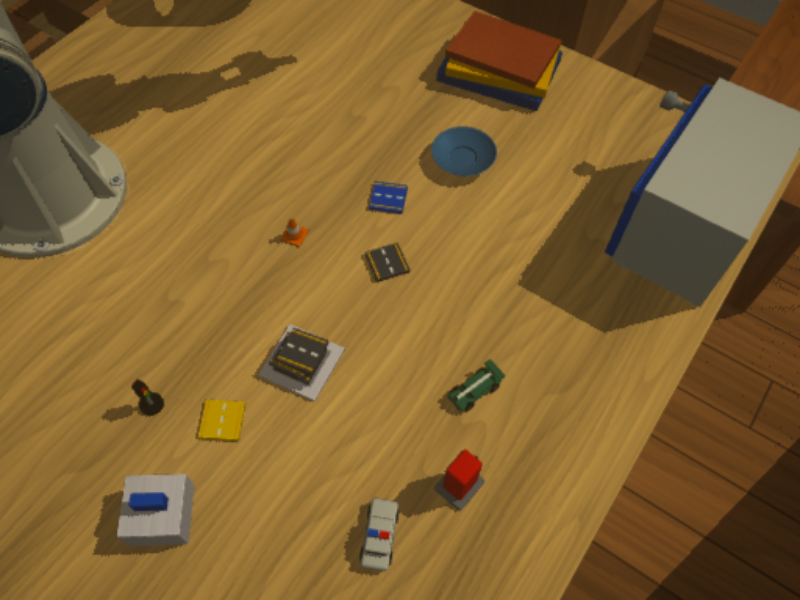

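Candidates (800x600 top view): the loose tile is grey at (352,342). The blue look-alike is at (291,385) and the yellow one at (551,358). The grey top tile on the stack is at (474,340), the base around it, and the cover with the blue grip at (640,345). I choose (352,342), near world (528,204), and will check it close up from the wrist.

Request:
{"api": "jog_arm", "payload": {"moves": [[1,[-47,-27,-12],0],[1,[-47,-27,-12],0],[1,[-47,-27,-12],0],[1,[-47,-27,-12],0],[1,[-47,-27,-12],0],[1,[-47,-27,-12],0],[1,[-47,-27,0],0],[1,[-47,-27,0],0],[1,[-47,-27,0],0],[1,[0,0,0],0],[1,[0,0,0],0]]}}

```text
time: 1.88
tcp_pos: [531.6, 204.6, 247.9]
tool_rot: [[-0.933, 0.36, -0.001], [0.36, 0.933, 0.0], [0.001, 0.0, -1.0]]
wrist_force: [-0.4, -0.1, 0.3]
opening: 92.0
finger_force: 0.0
```

```bash
cat > h.py <<'E'
from rig import arm
import cv2, numpy as np
np.set_printoptions(precision=2,suppress=True)
def snap(n,name):
    c=arm.calibration(n); im=arm.capture(n); cv2.imwrite(f"pics/{name}.png",im[:,:,::-1]); return im,c
def proj(c,P):
    P=np.atleast_2d(P).astype(float); T=np.linalg.inv(c["pose"]); q=P@T[:3,:3].T+T[:3,3]
    return np.c_[c["fx"]*q[:,0]/q[:,2]+c["cx"],c["fy"]*q[:,1]/q[:,2]+c["cy"]]
def ray(c,uv,z):
    uv=np.atleast_2d(uv).astype(float); d=np.c_[(uv[:,0]-c["cx"])/c["fx"],(uv[:,1]-c["cy"])/c["fy"],np.ones(len(uv))]@c["pose"][:3,:3].T
    o=c["pose"][:3,3]; return o+d*((z-o[2])/d[:,2])[:,None]
def rect(mask,c,z):
    """largest blob -> min-area rectangle in world plane z: centre, size, angle"""
    k,_=cv2.findContours(mask.astype(np.uint8),cv2.RETR_EXTERNAL,cv2.CHAIN_APPROX_NONE); out=[]
    for q in sorted(k,key=cv2.contourArea)[::-1][:3]:
        if cv2.contourArea(q)<200: continue
        w=ray(c,q[:,0]+0.0,z)[:,:2].astype(np.float32); (m,s,a)=cv2.minAreaRect(w); out.append((np.round(m,1),np.round(s,1),round(a,1)))
    return out
def dark(im):
    h=cv2.cvtColor(im,cv2.COLOR_RGB2HSV); return h
E
python3 - <<'E'
from h import *
s=arm.observe();print(s["time"],s["tcp_pos"],s["tool_rot"])
im,c=snap("wrist","w1");print(c["fx"],c["pose"])
R=s["tool_rot"];print("cam in tool",R.T@(c["pose"][:3,3]-s["tcp_pos"]),R.T@c["pose"][:3,:3])
print([(d["centre"],d["conf"]) for d in arm.look_for("tile_e","wrist")])
E
```

```text
1.875 [531.64 204.6  247.86] [[-0.93  0.36 -0.  ]
 [ 0.36  0.93  0.  ]
 [ 0.    0.   -1.  ]]
315.42930229685595 [[  0.36   0.9    0.25 462.98]
 [  0.93  -0.35  -0.1  232.24]
 [ -0.     0.26  -0.96 457.67]
 [  0.     0.     0.     1.  ]]
cam in tool [  74.15    1.06 -209.76] [[ 0.   -0.96 -0.26]
 [ 1.    0.   -0.  ]
 [ 0.   -0.26  0.96]]
[([526.3, 207.6, 12.2], 0.85), ([515.1, 29.8, 15.4], 0.83), ([503.7, -19.3, 31.8], 0.81), ([494.9, -125.4, 6.6], 0.79), ([458.4, 314.2, 4.0], 0.79), ([530.4, 8.4, 33.6], 0.63)]
```

View pics/w1.png

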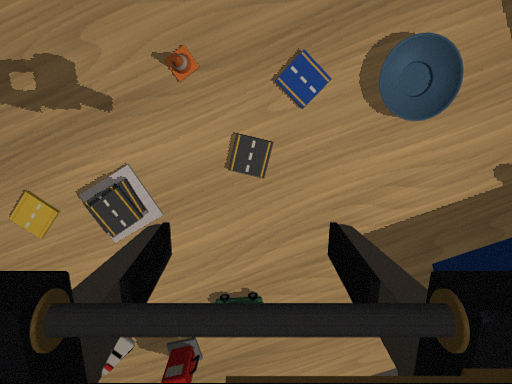

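The wrist view shows the loose grey tile at (250,155), the stack on its base at (115,207), the yellow look-alike at (34,214) and the blue one at (302,78). Next I'll measure all of the poses by segmentation.

Run:
```python
from h import *
c0=arm.calibration("wrist"); im=cv2.imread("pics/w1.png")[:,:,::-1].copy()
h=cv2.cvtColor(im,cv2.COLOR_RGB2HSV)
def run(nm,im,c,P,z,test,r=30):
    u=proj(c,P)[0]; h=cv2.cvtColor(im,cv2.COLOR_RGB2HSV).astype(int)
    m=test(h); y,x=np.mgrid[:384,:512]; m&=(abs(x-u[0])<r)&(abs(y-u[1])<r)
    m=cv2.morphologyEx(m.astype(np.uint8),cv2.MORPH_CLOSE,np.ones((5,5))); print(nm,u,rect(m,c,z)[:1])
dk=lambda h:(h[...,1]<75)&(h[...,2]<110)
lt=lambda h:(h[...,1]<75)
run("e wrist",im,c0,[526,207,7],7,lt)
run("base wrist",im,c0,[525,7,6],6,lt,45)
t=cv2.imread("pics/top0.png")[:,:,::-1].copy(); ct=arm.calibration("top")
run("e top",t,ct,[526,207,7],7,lt,20)
run("base top",t,ct,[525,7,6],6,lt,28)
run("cover top",t,ct,[512,-262,48],48,lambda h:(h[...,1]<60)&(h[...,2]>150),30)
bl=lambda h:(h[...,1]>130)&(abs(h[...,0]-112)<12)
run("grip top",t,ct,[512,-262,72],72,bl,20)
cr=im[90:260,20:300]; cv2.imwrite("pics/w1c.png",cv2.resize(cr,None,fx=2.8,fy=2.8,interpolation=cv2.INTER_CUBIC)[:,:,::-1])
```

```text
e wrist [248.47 155.47] [(array([527.1, 209.1]), array([53.5, 54. ]), 55.4)]
base wrist [123.63 202.35] [(array([550.4,   4.7]), array([138.6,  94. ]), 9.6)]
e top [223.44 218.7 ] [(array([526.2, 205.7]), array([53.3, 52.9]), 55.6)]
base top [298.72 217.82] [(array([525.2,  -1.4]), array([89.3, 90.1]), 9.3)]
cover top [407.23 221.3 ] [(array([ 514.3, -271. ]), array([73.7, 72.8]), 37.5)]
grip top [411.17 221.45] []
```

View pics/w1c.png

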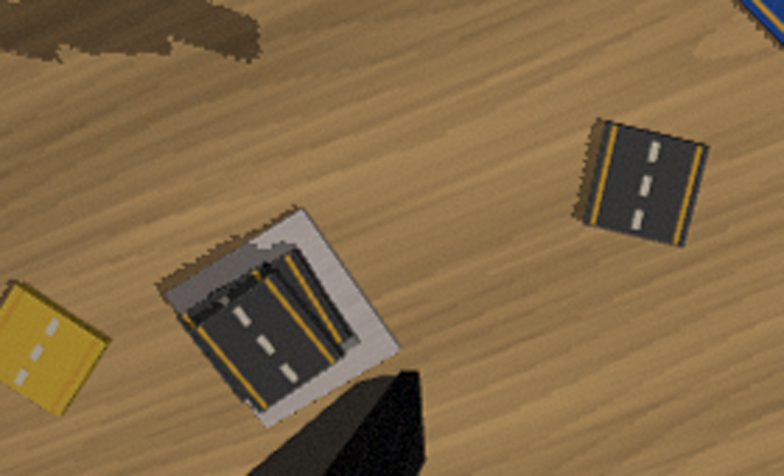

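The crop confirms the loose tile is the grey one at (646,183); the others are yellow at (50,345) and blue at the top right corner. It measures 53.5 x 54 mm, centred at (526.7, 207.4) and turned 55.5°. I'll grasp it now.

Request:
{"api": "jog_arm", "payload": {"moves": [[1,[5.6,0.8,20],0],[1,[0,0,45],6.7],[1,[0,0,45],6.7],[1,[0,0,45],0],[1,[0,0,45],0],[1,[0,0,25],0],[1,[0,0,12],0],[1,[0,0,8.5],0],[1,[0,0,0],0],[1,[0,0,0],0]], "squeeze": 8}}

```text
time: 3.22
tcp_pos: [527.7, 207.4, 3.4]
tool_rot: [[-0.824, 0.566, 0.001], [0.566, 0.824, 0.001], [-0.001, 0.001, -1.0]]
wrist_force: [0.9, -0.0, -0.4]
opening: 91.7
finger_force: 0.0
```

Request:
{"api": "jog_arm", "payload": {"moves": [[0,[0,0,0],0],[0,[0,0,0],0],[0,[0,0,0],0],[0,[0,0,0],0]], "squeeze": 8}}

```text
time: 3.72
tcp_pos: [527.1, 207.1, 2.5]
tool_rot: [[-0.824, 0.566, 0.0], [0.566, 0.824, -0.0], [-0.0, 0.0, -1.0]]
wrist_force: [0.1, -0.2, -1.1]
opening: 53.9
finger_force: 0.0
```

Request:
{"api": "jog_arm", "payload": {"moves": [[-0.2,[0,0,0],0],[-0.2,[0,0,0],0],[-0.2,[0,0,-10],0],[-0.2,[0,0,-30],0],[-0.2,[0,0,-45],0],[-0.2,[0,0,-45],0],[-0.2,[0,0,-10],0],[-0.2,[0,0,0],0]], "squeeze": 8}}

```text
time: 4.72
tcp_pos: [527.4, 207.2, 143.1]
tool_rot: [[-0.824, 0.566, 0.001], [0.566, 0.824, 0.001], [-0.001, 0.001, -1.0]]
wrist_force: [-0.5, -0.0, 0.6]
opening: 36.7
finger_force: 0.0
```

Run:
```python
from h import *
s=arm.observe();print(s["time"],s["tcp_pos"],s["joint_pos"],s["opening"],s["finger_force"])
im,c=snap("wrist","w2")
print([(d["centre"],d["conf"]) for d in arm.look_for("tile_e","wrist")])
```

```text
4.725 [527.38 207.22 143.12] [ 21.3   16.99 102.77   0.    60.15 -34.23] 36.72347619609648 0.0
[([527.4, 210.5, 8.9], 0.96), ([512.5, 24.0, 39.3], 0.82), ([513.0, 30.0, 13.0], 0.81), ([501.2, -0.4, 32.6], 0.81), ([457.8, 313.1, 4.3], 0.78), ([486.7, -111.1, 6.7], 0.7), ([495.5, 31.4, 4.5], 0.6)]
```

View pics/w2.png

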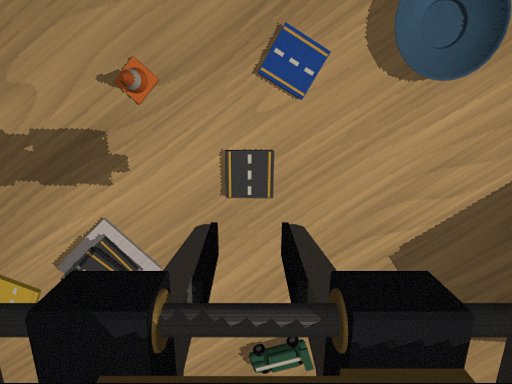

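The fingers shut to 36.7 mm and the tile is still on the shelf at (250,174), square to the tool, so the grasp missed. I'll retry lower and check the grip before lifting.

Request:
{"api": "jog_arm", "payload": {"moves": [[1,[0,0,20],0],[1,[0,0,20],0],[1,[0,0,20],0],[1,[0,0,30],0],[1,[0,0,30],0],[1,[0,0,15],0],[1,[0,0,6.4],0],[1,[0,0,0],0],[1,[0,0,0],0]]}}

```text
time: 5.95
tcp_pos: [527.8, 207.4, 1.9]
tool_rot: [[-0.824, 0.566, 0.001], [0.566, 0.824, 0.0], [-0.001, 0.001, -1.0]]
wrist_force: [0.1, 0.8, -0.8]
opening: 91.9
finger_force: 0.0
```

Request:
{"api": "jog_arm", "payload": {"moves": [[0.1,[0,0,0],0],[0.1,[0,0,0],0],[0.1,[0,0,0],0],[0.1,[0,0,0],0],[0.1,[0,0,0],0],[0.1,[0,0,0],0]], "squeeze": 12}}

```text
time: 6.7
tcp_pos: [527.1, 207.1, 1.1]
tool_rot: [[-0.824, 0.566, -0.0], [0.566, 0.824, -0.0], [0.0, -0.0, -1.0]]
wrist_force: [-0.0, 0.3, -0.3]
opening: 50.8
finger_force: 0.0
```

Run:
```python
from h import *
s=arm.observe()
im,c=snap("wrist","w3")
print(proj(c,s["tcp_pos"]),proj(c,s["tcp_pos"]+np.outer([-27,27],s["tool_rot"][:,1])))
print([(d["centre"],d["conf"]) for d in arm.look_for("tile_e","wrist")][:2], s["opening"],s["finger_force"])
```

```text
[[247.92 215.43]] [[209.56 215.41]
 [286.29 215.45]]
[([460.8, 307.4, 3.9], 0.96), ([531.6, 207.7, 8.9], 0.67)] 50.756994356569614 0.0
```

View pics/w3.png

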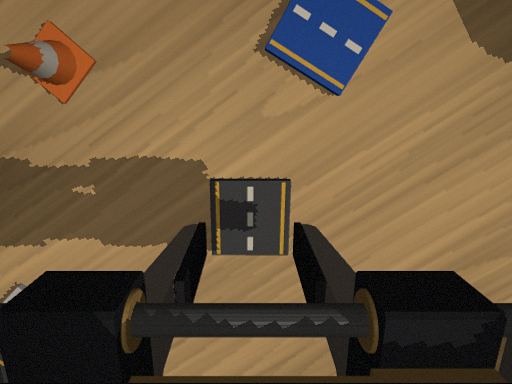

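The tile spans columns 210–291 and lies between the fingers, whose visible ends are at (205,222) and (294,222). They reached 50.8 mm with no force, so the open tips must sit above the TCP plane: the tips seem to retract as they open. I'll measure that with the fingers shut above the tile and at other openings.

Request:
{"api": "jog_arm", "payload": {"moves": [[-0.2,[0,0,-30],0],[-1,[0,0,-30],0],[-1,[0,0,0],0],[-1,[0,0,0],0],[-1,[0,0,0],0],[-1,[0,0,0],0],[-1,[0,0,0],0]], "squeeze": 5}}

```text
time: 7.68
tcp_pos: [526.9, 207.0, 60.6]
tool_rot: [[-0.824, 0.566, -0.001], [0.566, 0.824, -0.0], [0.0, -0.001, -1.0]]
wrist_force: [0.8, 0.5, 0.1]
opening: 0.5
finger_force: 0.0
```

Run:
```python
from h import *
s=arm.observe();print(s["opening"],s["tcp_pos"])
im,c=snap("wrist","w4"); sc,cs=snap("scene","s4")
print(proj(c,s["tcp_pos"]))
u=proj(cs,s["tcp_pos"])[0];print(u)
S=sc.copy(); g=proj(cs,s["tcp_pos"]+[0,0,19])[0]
for p,col in((u,(255,0,0)),(g,(0,255,0))): S[int(round(p[1])),int(round(p[0]))]=col
x,y=int(u[0]),int(u[1])
a=cv2.resize(im[140:384,120:390],(400,360),interpolation=cv2.INTER_CUBIC); b=cv2.resize(S[y-45:y+27,x-40:x+40],(400,360),interpolation=cv2.INTER_NEAREST)
cv2.imwrite("pics/c4.png",np.hstack([a,b])[:,:,::-1])
```

```text
0.538398822416652 [526.89 207.02  60.59]
[[247.93 215.49]]
[247.11 153.19]
```

View pics/c4.png

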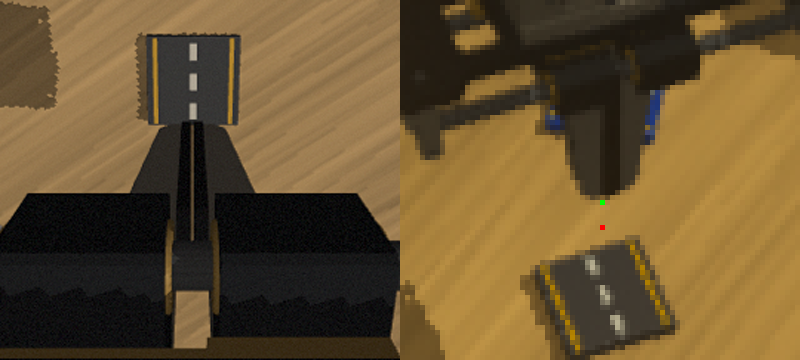

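In the crop the shut tip ends level with the green mark (19 mm above the reported TCP), not at the red TCP mark. So the real fingertips are about 20–24 mm short of the TCP. I'll go down that much further, in small steps while watching the force.

Request:
{"api": "jog_arm", "payload": {"moves": [[1,[0,0,0],0],[1,[0,0,0],0],[1,[0,0,0],0],[1,[0,0,15],0],[1,[0,0,20],0],[1,[0,0,15],0],[1,[0,0,15],0],[1,[0,0,8],0],[1,[0,0,3],0],[1,[0,0,0],0],[1,[0,0,0],0]]}}

```text
time: 9.15
tcp_pos: [527.5, 207.3, -14.4]
tool_rot: [[-0.824, 0.566, 0.001], [0.566, 0.824, 0.0], [-0.0, 0.001, -1.0]]
wrist_force: [0.5, -0.6, -0.0]
opening: 91.9
finger_force: 0.0
```

Request:
{"api": "jog_arm", "payload": {"moves": [[1,[0,0,1],0],[1,[0,0,1],0],[1,[0,0,0],0],[1,[0,0,0],0]]}}

```text
time: 9.65
tcp_pos: [527.1, 207.1, -16.9]
tool_rot: [[-0.824, 0.566, 0.0], [0.566, 0.824, -0.0], [-0.0, 0.0, -1.0]]
wrist_force: [-0.4, -1.3, 0.7]
opening: 91.9
finger_force: 0.0
```

Request:
{"api": "jog_arm", "payload": {"moves": [[1,[0,0,1],0],[1,[0,0,1],0],[1,[0,0,0],0],[1,[0,0,0],0]]}}

```text
time: 10.15
tcp_pos: [527.1, 207.1, -18.9]
tool_rot: [[-0.824, 0.566, -0.0], [0.566, 0.824, -0.0], [0.0, -0.0, -1.0]]
wrist_force: [0.1, 0.5, 0.0]
opening: 92.1
finger_force: 0.0
```

Request:
{"api": "jog_arm", "payload": {"moves": [[0.05,[0,0,0],0],[0.05,[0,0,0],0],[0.05,[0,0,0],0],[0.05,[0,0,0],0],[0.05,[0,0,0],0],[0.05,[0,0,0],0]], "squeeze": 8}}

```text
time: 10.9
tcp_pos: [527.1, 207.1, -18.9]
tool_rot: [[-0.824, 0.566, -0.0], [0.566, 0.824, -0.0], [0.0, -0.0, -1.0]]
wrist_force: [-0.9, 0.3, -0.7]
opening: 47.8
finger_force: 0.0
```

Request:
{"api": "jog_arm", "payload": {"moves": [[0.4,[0,0,0],0],[0.4,[0,0,0],0],[0.4,[0,0,2],0],[0.4,[0,0,2],0],[0.4,[0,0,1],0],[0.4,[0,0,1],0],[0.4,[0,0,0],0]]}}

```text
time: 11.78
tcp_pos: [527.1, 207.1, -25.0]
tool_rot: [[-0.824, 0.566, -0.0], [0.566, 0.824, -0.0], [0.0, -0.0, -1.0]]
wrist_force: [1.1, 0.5, -0.0]
opening: 64.1
finger_force: 0.0
```

Request:
{"api": "jog_arm", "payload": {"moves": [[0.05,[0,0,0],0],[0.05,[0,0,0],0],[0.05,[0,0,0],0],[0.05,[0,0,0],0]], "squeeze": 8}}

```text
time: 12.28
tcp_pos: [527.2, 207.1, -24.9]
tool_rot: [[-0.824, 0.566, 0.0], [0.566, 0.824, -0.0], [-0.0, 0.0, -1.0]]
wrist_force: [0.5, 0.4, -0.0]
opening: 48.2
finger_force: 0.0
```

Request:
{"api": "jog_arm", "payload": {"moves": [[0.4,[0,0,0],0],[0.4,[0,0,0],0],[0.4,[0,0,2],0],[0.4,[0,0,2],0],[0.4,[0,0,1],0],[0.4,[0,0,1],0],[0.4,[0,0,0],0]]}}

```text
time: 13.15
tcp_pos: [527.1, 207.1, -31.0]
tool_rot: [[-0.824, 0.566, -0.0], [0.566, 0.824, -0.0], [0.0, -0.0, -1.0]]
wrist_force: [-0.4, -0.2, 0.1]
opening: 64.3
finger_force: 0.0
```

Request:
{"api": "jog_arm", "payload": {"moves": [[0.05,[0,0,0],0],[0.05,[0,0,0],0],[0.05,[0,0,0],0],[0.05,[0,0,0],0]], "squeeze": 8}}

```text
time: 13.65
tcp_pos: [527.1, 207.1, -30.9]
tool_rot: [[-0.824, 0.566, 0.0], [0.566, 0.824, 0.0], [-0.0, 0.0, -1.0]]
wrist_force: [0.1, 0.4, 0.2]
opening: 48.2
finger_force: 0.0
```

Run:
```python
from h import *
im,c=snap("wrist","w5"); sc,cs=snap("scene","s5"); s=arm.observe()
print(s["time"],c["pose"][:3,3],arm.look_for("tile_e","scene")[:4])
h=cv2.cvtColor(im,cv2.COLOR_RGB2HSV).astype(int)
print(proj(c,[[527,207,7],[527,207,0]]))
S=sc.copy(); tp=s["tcp_pos"]
for k,z in enumerate((0,7,20)):
    p=proj(cs,[tp[0],tp[1],z])[0]; S[int(round(p[1])),int(round(p[0]))]=[(255,0,0),(0,255,0),(0,255,255)][k]
u=proj(cs,[tp[0],tp[1],0])[0]; x,y=int(u[0]),int(u[1])
a=cv2.resize(im[140:384,120:390],(400,360),interpolation=cv2.INTER_CUBIC); b=cv2.resize(S[y-45:y+27,x-40:x+40],(400,360),interpolation=cv2.INTER_NEAREST)
cv2.imwrite("pics/c5.png",np.hstack([a,b])[:,:,::-1])
```

```text
13.75 [466.41 250.17 178.86] [{'centre': [528.3, 204.4, 6.3], 'conf': 0.88}, {'centre': [515.0, -29.1, 32.5], 'conf': 0.69}, {'centre': [528.3, 2.0, 41.8], 'conf': 0.64}, {'centre': [494.5, -131.6, 6.1], 'conf': 0.6}]
[[247.27 236.98]
 [247.35 232.38]]
```

View pics/c5.png

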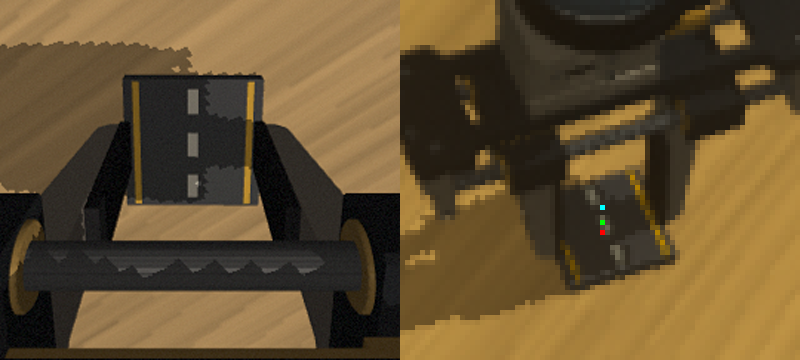

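The view shows the fingertips at about crop (128,122) and (250,122). They still overlap the tile's top face, so they remain above it, and the tip row stays the same at every opening. Both views put the real tips roughly 40 mm above the reported TCP, so I'll go 6 mm lower.

Request:
{"api": "jog_arm", "payload": {"moves": [[0.4,[0,0,0],0],[0.4,[0,0,0],0],[0.4,[0,0,2],0],[0.4,[0,0,2],0],[0.4,[0,0,1],0],[0.4,[0,0,1],0],[0.4,[0,0,0],0]]}}

```text
time: 14.68
tcp_pos: [527.1, 207.1, -37.0]
tool_rot: [[-0.824, 0.566, -0.0], [0.566, 0.824, -0.0], [0.0, -0.0, -1.0]]
wrist_force: [-0.2, -0.2, -0.1]
opening: 64.7
finger_force: 0.0
```

Request:
{"api": "jog_arm", "payload": {"moves": [[0.05,[0,0,0],0],[0.05,[0,0,0],0],[0.05,[0,0,0],0],[0.05,[0,0,0],0]], "squeeze": 8}}

```text
time: 15.18
tcp_pos: [527.1, 207.1, -36.9]
tool_rot: [[-0.824, 0.566, 0.0], [0.566, 0.824, 0.0], [-0.0, 0.0, -1.0]]
wrist_force: [1.4, 1.0, -0.4]
opening: 53.9
finger_force: 8.0
```

The tile is held (53.9 mm, 8 N). With the TCP at -37 its underside is at z=0, so the place height is TCP +1. Lift, turn to the base's angle and carry it over.

Request:
{"api": "jog_arm", "payload": {"moves": [[0.05,[0,0,-10],0],[0.05,[0,0,-20],0],[0.05,[0,0,-25],9.24],[0.05,[0,0,-25],9.24],[0.05,[0,0,-20],9.24],[0.05,[0,0,0],9.24],[0.05,[0,0,0],9.24],[0.05,[-30,-5.2,0],0],[0.05,[-45,-7.8,0],0],[0.05,[-45,-7.8,0],0],[0.05,[-45,-7.8,0],0],[0.05,[-30,-5.2,0],0],[0.05,[-10.5,-1.8,0],0],[0.05,[0,0,0],0],[0.05,[0,0,0],0]]}}

```text
time: 17.05
tcp_pos: [525.4, -0.5, 63.2]
tool_rot: [[-0.163, 0.987, 0.0], [0.987, 0.163, 0.0], [0.0, 0.0, -1.0]]
wrist_force: [-0.4, 0.5, -0.6]
opening: 53.7
finger_force: 8.0
```

Run:
```python
from h import *
s=arm.observe();print(s["time"],s["tcp_pos"],s["opening"],s["finger_force"],np.degrees(np.arctan2(s["tool_rot"][1,1],s["tool_rot"][0,1])))
im,c=snap("wrist","w6")
print([(d["centre"],d["conf"]) for d in arm.look_for("tile_e","wrist")][:3],[(d["centre"],d["conf"]) for d in arm.look_for("base","wrist")])
```

```text
17.05 [525.41  -0.5   63.21] 53.71680457087502 7.999334782361984 9.36175276344971
[([497.2, -109.3, 8.6], 0.94), ([512.6, 28.8, 16.9], 0.9), ([496.0, 10.9, 32.4], 0.7)] [([525.0, 34.2, 3.7], 0.88)]
```

Request:
{"api": "jog_arm", "payload": {"moves": [[0.05,[0,0,20],0],[0.05,[0,0,20],0],[0.05,[0,0,12],0],[0.05,[0,0,6],0],[0.05,[0,0,2],0],[0.05,[0,0,1],0],[0.05,[0,0,0.5],0],[0.05,[0,0,0],0],[0.05,[0,0,0],0]]}}

```text
time: 18.32
tcp_pos: [525.4, -1.5, 1.8]
tool_rot: [[-0.162, 0.987, 0.0], [0.987, 0.162, -0.0], [-0.0, 0.0, -1.0]]
wrist_force: [-0.2, 0.4, -0.8]
opening: 53.9
finger_force: 8.0
```

Request:
{"api": "jog_arm", "payload": {"moves": [[0.05,[0,0,0.6],0],[0.05,[0,0,0],0],[0.3,[0,0,0],0],[0.5,[0,0,0],0],[1,[0,0,0],0],[1,[0,0,0],0],[1,[0,0,-20],0],[1,[0,0,-50],0],[1,[0,0,-50],0],[1,[0,0,-30],0],[1,[0,0,0],0],[1,[0,0,0],0]]}}

```text
time: 19.82
tcp_pos: [524.6, -1.4, 150.0]
tool_rot: [[-0.162, 0.987, -0.001], [0.987, 0.162, 0.0], [0.0, -0.001, -1.0]]
wrist_force: [-0.5, -0.1, -0.3]
opening: 91.9
finger_force: 0.0
```

Run:
```python
from h import *
s=arm.observe();print(s["time"],s["tcp_pos"],s["opening"])
im,c=snap("wrist","w7"); t,ct=snap("top","t7")
def run(nm,im,c,P,z,test,r=30):
    u=proj(c,P)[0]; h=cv2.cvtColor(im,cv2.COLOR_RGB2HSV).astype(int)
    m=test(h); y,x=np.mgrid[:384,:512]; m&=(abs(x-u[0])<r)&(abs(y-u[1])<r)
    m=cv2.morphologyEx(m.astype(np.uint8),cv2.MORPH_CLOSE,np.ones((5,5))); print(nm,u,rect(m,c,z)[:1])
run("base w",im,c,[525,-1,6],6,lambda h:h[...,1]<75,62)
run("tile e w",im,c,[525,-1,45],45,lambda h:(h[...,1]<75)&(h[...,2]<90),50)
run("base t",t,ct,[525,-1,6],6,lambda h:h[...,1]<75,28)
run("cover t",t,ct,[514,-271,48],48,lambda h:(h[...,1]<60)&(h[...,2]>150),30)
run("grip t",t,ct,[514,-271,72],72,lambda h:(h[...,1]>150)&(abs(h[...,0]-110)<15),22)
u=proj(c,[525,-1,20])[0].astype(int);print(u)
a=cv2.resize(im[u[1]-75:u[1]+75,u[0]-75:u[0]+75],(590,590),interpolation=cv2.INTER_CUBIC)
cv2.imwrite("pics/c7.png",a[:,:,::-1])
```

```text
19.825 [524.6   -1.42 150.04] 91.94746148884589
base w [249.32 173.5 ] [(array([526.3,   1.3]), array([90.2, 89.6]), 9.4)]
tile e w [249.25 181.38] [(array([521. ,   2.6]), array([70.3, 68.2]), 9.8)]
base t [301.74 217.77] [(array([525.9, -12.8]), array([122.8, 145.5]), 89.0)]
cover t [410.78 220.45] [(array([ 502.1, -226.1]), array([61.1, 67.9]), 89.1)]
grip t [414.81 220.58] []
[249 176]
```

View pics/c7.png

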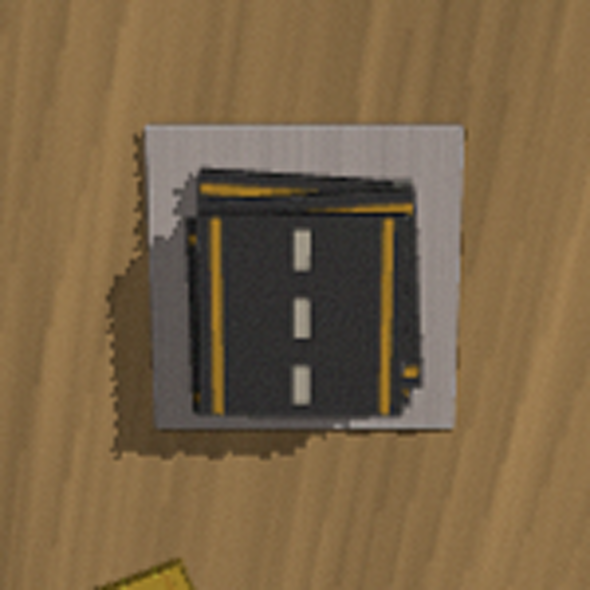

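The crop shows tile_e flat on top at (300,313), with the lower tiles poking out above, left and right, and the base square to the tool. Base estimate: wrist (526.3, 1.3) and top (525.2, -1.4), at 9.4°. Now the first squeeze, with the tips just above the platform.

Request:
{"api": "jog_arm", "payload": {"moves": [[1,[1.2,1.3,40],0],[1,[0,0,40],0],[1,[0,0,40],0],[1,[0,0,30],0],[1,[0,0,15],0],[1,[0,0,8],0],[1,[0,0,4],0],[1,[0,0,2.5],0],[1,[0,0,0],0],[1,[0,0,0],0]], "squeeze": 5}}

```text
time: 21.18
tcp_pos: [526.7, -0.1, -28.0]
tool_rot: [[-0.162, 0.987, 0.001], [0.987, 0.162, -0.0], [-0.0, 0.001, -1.0]]
wrist_force: [0.4, 0.4, -0.2]
opening: 91.5
finger_force: 0.0
```

Request:
{"api": "jog_arm", "payload": {"moves": [[0.55,[0,0,0],0],[0.5,[0,0,0],0],[0.4,[0,0,0],0],[0.3,[0,0,0],0],[0.2,[0,0,0],0],[0.1,[0,0,0],0],[0.1,[0,0,0],0],[0.1,[0,0,0],0]], "squeeze": 5}}

```text
time: 22.18
tcp_pos: [526.6, -0.0, -28.2]
tool_rot: [[-0.162, 0.987, 0.0], [0.987, 0.162, 0.0], [-0.0, 0.0, -1.0]]
wrist_force: [-1.2, -0.7, 4.7]
opening: 53.8
finger_force: 6.4
```

Squeezed to 53.8 mm. The small upward force suggests the tips just touch the platform top, so the tips are about 38.3 mm above the TCP. I'll open, lift 2.3 mm, turn a quarter around the stack and squeeze the other way.

Request:
{"api": "jog_arm", "payload": {"moves": [[1,[0,0,0],0],[1,[0,0,0],0],[1,[0,0,-2.3],0],[1,[0,0,0],0],[1,[0,0,0],0],[1,[0,0,0],10],[1,[0,0,0],10],[1,[0,0,0],10],[1,[0,0,0],10],[1,[0,0,0],10],[1,[0,0,0],10],[1,[0,0,0],10],[1,[0,0,0],10],[1,[0,0,0],10],[1,[0,0,0],0],[1,[0,0,0],0]]}}

```text
time: 24.18
tcp_pos: [526.3, -0.0, -26.2]
tool_rot: [[0.986, 0.166, -0.0], [0.166, -0.986, -0.0], [-0.0, -0.0, -1.0]]
wrist_force: [0.6, 0.3, 0.8]
opening: 91.8
finger_force: 0.0
```

Request:
{"api": "jog_arm", "payload": {"moves": [[0.6,[0,0,0],0],[0.5,[0,0,0],0],[0.4,[0,0,0],0],[0.3,[0,0,0],0],[0.2,[0,0,0],0],[0.1,[0,0,0],0],[0.1,[0,0,0],0],[0.1,[0,0,0],0]], "squeeze": 6}}

```text
time: 25.18
tcp_pos: [526.3, -0.1, -26.2]
tool_rot: [[0.987, 0.162, -0.0], [0.162, -0.987, -0.0], [-0.0, -0.0, -1.0]]
wrist_force: [-0.3, 0.6, 0.5]
opening: 54.1
finger_force: 6.0
```

Request:
{"api": "jog_arm", "payload": {"moves": [[1,[0,0,0],0],[1,[0,0,0],0],[1,[0,0,0],0],[1,[0,0,0],0],[1,[0,0,0],-10],[1,[0,0,0],-10],[1,[0,0,0],-10],[1,[0,0,0],-10],[1,[0,0,0],-10],[1,[0,0,0],-10],[1,[0,0,0],-10],[1,[0,0,0],-10],[1,[0,0,0],-10],[1,[0,0,0],0],[1,[0,0,0],0],[0.6,[0,0,0],0],[0.45,[0,0,0],0],[0.3,[0,0,0],0],[0.2,[0,0,0],0],[0.1,[0,0,0],0]]}}

```text
time: 27.68
tcp_pos: [526.4, -0.0, -26.2]
tool_rot: [[-0.162, 0.987, 0.0], [0.987, 0.162, -0.0], [-0.0, 0.0, -1.0]]
wrist_force: [0.5, -0.2, -1.3]
opening: 54.1
finger_force: 6.0
```

Request:
{"api": "jog_arm", "payload": {"moves": [[0.1,[0,0,0],0],[0.1,[0,0,0],0],[1,[0,0,0],0],[1,[0,0,0],0],[1,[0,0,0],0],[1,[0,0,-30],0],[1,[0,0,-50],0],[1,[0,0,-50],0],[1,[0,0,-46],0],[1,[0,0,0],0],[1,[0,0,0],0]]}}

```text
time: 29.05
tcp_pos: [525.8, -0.0, 149.1]
tool_rot: [[-0.162, 0.987, -0.001], [0.987, 0.162, -0.0], [0.0, -0.001, -1.0]]
wrist_force: [0.3, 0.3, -0.3]
opening: 91.9
finger_force: 0.0
```

Run:
```python
from h import *
s=arm.observe();print(s["time"],s["tcp_pos"],s["opening"])
im,c=snap("wrist","w8")
h=cv2.cvtColor(im,cv2.COLOR_RGB2HSV).astype(int)
y,x=np.mgrid[:384,:512]; u=proj(c,[526,0,20])[0]; near=(abs(x-u[0])<62)&(abs(y-u[1])<62)
m=((h[...,1]<75)&near).astype(np.uint8); m=cv2.morphologyEx(m,cv2.MORPH_CLOSE,np.ones((5,5)));print("base",rect(m,c,6)[:1])
B=[526,0]
a=np.radians(9.4);R=np.array([[-np.sin(a),np.cos(a)],[np.cos(a),np.sin(a)]]).T
for z in(45,10): print(z,proj(c,np.c_[(np.array([[27,27],[27,-27],[-27,-27],[-27,27]])@R.T)+s["tcp_pos"][:2],np.full(4,z)]))
a=cv2.resize(im[int(u[1])-62:int(u[1])+62,int(u[0])-62:int(u[0])+62],(590,590),interpolation=cv2.INTER_CUBIC)
cv2.imwrite("pics/c8.png",a[:,:,::-1]);print(u)
# brightness column/row profiles through the stack
g=cv2.cvtColor(im,cv2.COLOR_RGB2GRAY).astype(int)
for r in range(int(u[1])-20,int(u[1])+25,11):print("row",r,g[r,int(u[0])-45:int(u[0])+46])
```

```text
29.05 [525.82  -0.03 149.14] 91.9155370384418
base [(array([526.2,   0.9]), array([90.3, 88.4]), 9.4)]
45 [[275.71 155.62]
 [221.71 155.67]
 [222.96 207.05]
 [274.61 207.03]]
10 [[273.2  150.79]
 [224.42 150.83]
 [225.45 197.64]
 [272.3  197.61]]
[248.98 176.61]
row 156 [110 110 114 114 112  92  76 123 140 138 142 140 140 142 138 132 133 112
  85  84  43  48  48  54  71  73  63  47  47  51  48  51  50  53  49  52
  50  46  50  50  48  48  52  49  50  53  50  48  46  49  45  48  49  51
  52  49  47  51  49  48  50  55  50  49  49  45  48  52  67  70  66  47
  51  54  97 144 141 142 138 140 136 141 136 140 140 141 139 101 105 107
 105]
row 167 [109 114 110 110 111  74  72  71  89  82  84  86  88  85  86  88  86  87
  88  84  48  49  42  53  94 118 104  42  47  38  51  46  46  43  46  47
  46  45  50  47  48  48  47  45  56 102 150 147 143  83  46  47  42  48
  47  47  50  43  50  47  47  50  43  47  47  47  43  61 115 118  88  45
  43  59 114 141 139 142 139 135 137 140 139 138 140 138 122 103 106 104
 103]
row 178 [ 74  72  70  76  74  73  70  63  85  86  84  88  85  84  88  85  87  8
[... 357 characters left out ...]
 88  85  86  83  86  83
  88  85  77  47  48  42  71 122 114  55  45  44  51  48  49  49  46  48
  46  50  44  46  48  44  45  48  47  44  44  45  46  44  50  50  47  46
  48  44  50  45  46  47  46  45  48  49  45  47  47  79 122 115  51  43
  48  85 137 136 138 136 136 136 141 135 138 140 141 139 115 116 117 115
 113]
row 200 [ 70  70  70  72  69  72  74  70  69  86  82  85  87  85  86  85  85  81
  84  88  79  46  41  45  62 119 116  68  48  48  45  45  44  50  44  48
  45  48  45  46  46  48  41  46  55  99 150 147 141  78  40  45  48  41
  45  46  44  43  47  44  46  46  47  45  47  43  51  86 120 110  40  46
  55 101 138 139 138 139 134 131 134 137 139 138 135 118 115 112 111 113
 108]
```

View pics/c8.png

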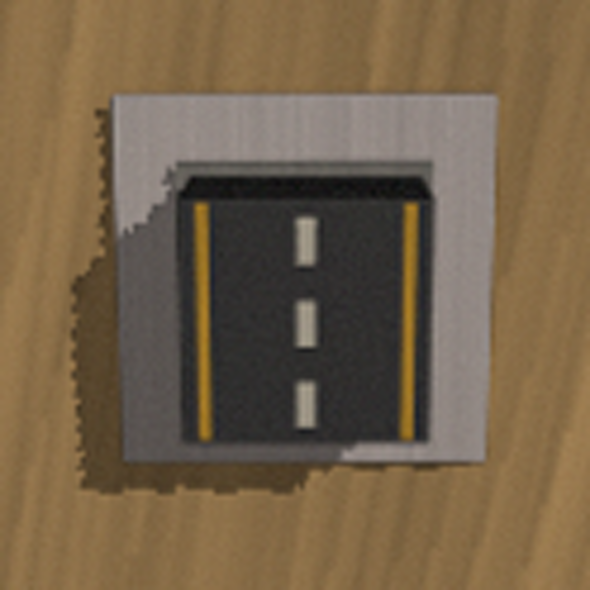

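The stack is now flush all round (top tile at crop 182–433 x 198–441). It sits about 1.3 mm off the platform centre, which leaves the cover enough room: corrected base centre (524.9, 0.8), 9.4°. Next I move above the cover with the fingers turned across the bar.

Request:
{"api": "jog_arm", "payload": {"moves": [[1,[0,0,-5],10.3],[1,[0,0,-5],10.3],[1,[0,0,-5],10.3],[1,[0,0,-5],10.3],[1,[0,0,-5],10.3],[1,[0,0,-5],10.3],[1,[-35,41.5,0],0],[1,[-35,41.5,0],0],[1,[-35,41.5,0],0],[1,[-35,41.5,0],0],[1,[-34,41.5,0],0],[1,[0,0,0],0],[1,[0,0,0],0]]}}

```text
time: 30.72
tcp_pos: [513.9, -269.7, 178.2]
tool_rot: [[0.794, 0.608, -0.002], [0.608, -0.794, 0.002], [-0.001, -0.003, -1.0]]
wrist_force: [-0.1, 0.5, -0.1]
opening: 92.3
finger_force: 0.0
```

```bash
cat > cov.py <<'E'
from h import *
import sys
s=arm.observe();R=s["tool_rot"];ang=np.degrees(np.arctan2(R[1,1],R[0,1]));print(s["time"],s["tcp_pos"],ang)
im,c=snap("wrist","w9")
h=cv2.cvtColor(im,cv2.COLOR_RGB2HSV).astype(int)
y,x=np.mgrid[:384,:512]; u=proj(c,[514,-271,60])[0]; near=(abs(x-u[0])<60)&(abs(y-u[1])<60)
print(u,"looked",[(d["centre"],d["conf"]) for d in arm.look_for("cover","wrist")][:1])
for v0 in(70,150):
    m=((h[...,1]<60)&(h[...,2]>v0)&near).astype(np.uint8);m=cv2.morphologyEx(m,cv2.MORPH_CLOSE,np.ones((15,15)));print("top",v0,rect(m,c,48)[:1])
b=((h[...,0]>100)&(h[...,0]<130)&(h[...,1]>120)&near).astype(np.uint8)
print("bar",rect(b,c,72)[:1])
for v in(100,150,):
    bb=b&(h[...,2]>v).astype(np.uint8);print("bar bright",v,rect(bb,c,72)[:1])
E
python3 cov.py
```

```text
30.725 [ 513.89 -269.72  178.18] -52.51905019665194
[250.93 179.55] looked [([519.9, -268.7, 44.2], 0.86)]
top 70 [(array([ 517.2, -267.5]), array([78.2, 73.8]), 37.1)]
top 150 []
bar [(array([ 517.1, -267.4]), array([41. , 14.6]), 37.5)]
bar bright 100 [(array([ 515.9, -268.4]), array([38. , 12.5]), 37.2)]
bar bright 150 []
```

Request:
{"api": "jog_arm", "payload": {"moves": [[1,[2.6,-1,30],0],[1,[0,0,40],0],[1,[0,0,30],0],[1,[0,0,20],0],[1,[0,0,0],0],[1,[0,0,0],0],[1,[0,0,0],0]]}}

```text
time: 31.7
tcp_pos: [517.1, -268.3, 60.9]
tool_rot: [[0.793, 0.609, 0.002], [0.609, -0.793, -0.001], [0.001, 0.002, -1.0]]
wrist_force: [0.7, 0.3, -0.1]
opening: 91.7
finger_force: 0.0
```

```bash
sed -i 's/<60)&(abs(y-u\[1\])<60/<75)\&(abs(y-u[1])<75/' cov.py; python3 cov.py
python3 - <<'E'
from h import *
im=cv2.imread("pics/w9.png")[:,:,::-1].copy(); c=arm.calibration("wrist"); s=arm.observe();T=s["tcp_pos"];R=s["tool_rot"]
h=cv2.cvtColor(im,cv2.COLOR_RGB2HSV).astype(int)
for z in(72,):
  for d in(-3,3):  # HSV profile along tool x through the bar
    t=np.arange(-26,27,1.5); P=[T[0],T[1],0]+np.outer(t,R[:,0])+d*R[:,1]; P[:,2]=z; q=np.round(proj(c,P)).astype(int)
    print(d,[(round(float(a),1),*h[v,u]) for a,(u,v) in zip(t,q) if abs(abs(a)-20)<6.5])
E
```

```text
31.7 [ 517.08 -268.28   60.94] -52.44768705635684
[250.09 221.72] looked [([526.6, -266.6, 48.8], 0.68)]
top 70 [(array([ 518.1, -266.9]), array([80.6, 73.9]), 37.2)]
top 150 []
bar [(array([ 517.9, -267. ]), array([43.4, 15.1]), 37.5)]
bar bright 100 [(array([ 516. , -268.3]), array([37.3, 13.1]), 37.1)]
bar bright 150 []
-3 [(-26.0, np.int64(17), np.int64(75), np.int64(78)), (-24.5, np.int64(17), np.int64(27), np.int64(86)), (-23.0, np.int64(8), np.int64(23), np.int64(87)), (-21.5, np.int64(12), np.int64(38), np.int64(88)), (-20.0, np.int64(110), np.int64(208), np.int64(93)), (-18.5, np.int64(109), np.int64(208), np.int64(102)), (-17.0, np.int64(109), np.int64(213), np.int64(102)), (-15.5, np.int64(109), np.int64(202), np.int64(105)), (-14.0, np.int64(108), np.int64(215), np.int64(101)), (14.5, np.int64(109), np.int64(192), np.int64(109)), (16.0, np.int64(109), np.int64(208), np.int64(103)), (17.5, np.int64(109), np.int64(202), np.int64(115)), (19.0, np.int64(109), np.int64(203), np.int64(83)), (20.5, np.int64(109), np.int64(219), np.int64(78)), (22.0, np.int64(108), np.int64(204),
[... 310 characters left out ...]
np.int64(87)), (-20.0, np.int64(108), np.int64(228), np.int64(94)), (-18.5, np.int64(109), np.int64(199), np.int64(104)), (-17.0, np.int64(109), np.int64(207), np.int64(100)), (-15.5, np.int64(108), np.int64(214), np.int64(99)), (-14.0, np.int64(110), np.int64(196), np.int64(103)), (14.5, np.int64(109), np.int64(197), np.int64(106)), (16.0, np.int64(111), np.int64(198), np.int64(103)), (17.5, np.int64(109), np.int64(211), np.int64(111)), (19.0, np.int64(108), np.int64(218), np.int64(76)), (20.5, np.int64(110), np.int64(216), np.int64(78)), (22.0, np.int64(110), np.int64(199), np.int64(77)), (23.5, np.int64(109), np.int64(235), np.int64(75)), (25.0, np.int64(10), np.int64(28), np.int64(138))]
```

Request:
{"api": "jog_arm", "payload": {"moves": [[1,[-0.8,0,15],0],[1,[0,0,15],0],[1,[0,0,10],0],[1,[0,0,4],0],[1,[0,0,0],0],[1,[0,0,0],0],[1,[0,0,0],0]], "squeeze": 20}}

```text
time: 32.67
tcp_pos: [515.9, -268.9, 16.2]
tool_rot: [[0.793, 0.609, 0.001], [0.609, -0.793, -0.0], [0.0, 0.001, -1.0]]
wrist_force: [0.8, -0.1, -0.4]
opening: 91.9
finger_force: 0.0
```

Request:
{"api": "jog_arm", "payload": {"moves": [[0,[0,0,0],0],[0,[0,0,0],0],[0,[0,0,0],0],[-0.3,[0,0,0],0],[-0.5,[0,0,0],0],[-0.6,[0,0,0],0],[-0.75,[0,0,0],0],[-0.75,[0,0,0],0],[-0.75,[0,0,0],0]], "squeeze": 20}}

```text
time: 33.8
tcp_pos: [515.6, -268.7, 15.7]
tool_rot: [[0.793, 0.609, -0.0], [0.609, -0.793, -0.0], [-0.0, -0.0, -1.0]]
wrist_force: [-0.1, -0.5, -1.1]
opening: 15.4
finger_force: 20.0
```

Run:
```python
from h import *
s=arm.observe();R=s["tool_rot"];print(s["time"],s["tcp_pos"],s["opening"],s["finger_force"],R[:,1],s["wrist_force"],s["joint_pos"])
```

```text
33.8 [ 515.58 -268.7    15.73] 15.392393576299362 19.993093013763428 [ 0.61 -0.79 -0.  ] [-0.1  -0.46 -1.13] [-27.67  27.68 105.94  -0.    46.38  24.8 ]
```

The bar is held at 15.4 mm with 20 N; the TCP is 15.7 with the rim at z=0. Lift, turn 28.1° to match the base and carry it over.

Request:
{"api": "jog_arm", "payload": {"moves": [[-0.75,[0,0,-5],0],[-0.75,[0,0,-15],0],[-0.75,[0,0,-25],0],[-0.75,[0,0,-25],0],[-0.75,[0,0,-20],0],[-0.75,[0,0,0],9.4],[-0.75,[0,0,0],9.4],[-0.75,[0,0,0],9.3],[-0.75,[4,-20,0],0],[-0.75,[8,-40,0],0],[-0.75,[8,-40,0],0],[-0.75,[8,-40,0],0],[-0.75,[8,-40,0],0],[-0.75,[8,-40,0],0],[-0.75,[6,-28,0],0],[-0.75,[3.2,-16.4,0],0],[-0.75,[0,0,0],0],[-0.75,[0,0,0],0],[-0.75,[0,0,0],0]]}}

```text
time: 36.17
tcp_pos: [524.7, -0.0, 105.8]
tool_rot: [[0.987, 0.163, -0.0], [0.163, -0.987, -0.0], [-0.0, 0.0, -1.0]]
wrist_force: [-0.2, -0.2, -1.3]
opening: 15.7
finger_force: 20.0
```

Run:
```python
from h import *
s=arm.observe();R=s["tool_rot"];print(s["time"],s["tcp_pos"],s["opening"],s["finger_force"],np.degrees(np.arctan2(R[1,1],R[0,1])),s["wrist_force"])
d=R.T@(np.array([524.9,0.8,0])-s["tcp_pos"]);print("shift to base",d[:2])
im,c=snap("wrist","w10");h=cv2.cvtColor(im,cv2.COLOR_RGB2HSV).astype(int);T=s["tcp_pos"]
t=np.arange(-26,27,1.0)
for d in(-2.5,2.5):
    P=T+[0,0,56.3]+np.outer(t,R[:,0])+d*R[:,1]; q=np.round(proj(c,P)).astype(int)
    print(d,[(float(a),int(h[v,u,1]),int(h[v,u,2])) for a,(u,v) in zip(t,q) if abs(abs(a)-20)<5])
```

```text
36.175 [524.73  -0.05 105.78] 15.716502468194198 19.992636144161224 -80.6203392290362 [-0.21 -0.22 -1.26]
shift to base [ 0.32 -0.82]
-2.5 [(-24.0, 116, 127), (-23.0, 136, 129), (-22.0, 35, 125), (-21.0, 26, 158), (-20.0, 12, 130), (-19.0, 255, 62), (-18.0, 183, 71), (-17.0, 227, 63), (-16.0, 192, 69), (16.0, 207, 112), (17.0, 202, 115), (18.0, 204, 114), (19.0, 209, 117), (20.0, 196, 82), (21.0, 216, 78), (22.0, 197, 79), (23.0, 191, 80), (24.0, 202, 77)]
2.5 [(-24.0, 122, 132), (-23.0, 128, 135), (-22.0, 54, 94), (-21.0, 32, 95), (-20.0, 0, 77), (-19.0, 222, 69), (-18.0, 199, 68), (-17.0, 211, 69), (-16.0, 194, 67), (16.0, 203, 113), (17.0, 205, 112), (18.0, 200, 115), (19.0, 199, 114), (20.0, 218, 83), (21.0, 196, 78), (22.0, 212, 77), (23.0, 199, 77), (24.0, 186, 78)]
```

Request:
{"api": "jog_arm", "payload": {"moves": [[-0.75,[0.3,-0.8,15],0],[-0.75,[0,0,20],0],[-0.75,[0,0,5],0],[-0.75,[0,0,0],0],[-0.75,[0,0,8],0],[-0.75,[0,0,8],0],[-0.75,[0,0,8],0],[-0.75,[0,0,8],0],[-0.75,[0,0,5],0],[-0.75,[0,0,1],0],[-0.75,[0,0,0],0],[-0.75,[0,0,0],0],[-0.75,[0,0,0],0]]}}

```text
time: 37.85
tcp_pos: [525.1, 1.7, 28.0]
tool_rot: [[0.987, 0.164, 0.0], [0.164, -0.987, 0.0], [0.0, 0.0, -1.0]]
wrist_force: [0.4, 0.3, -0.8]
opening: 15.9
finger_force: 20.0
```

Request:
{"api": "jog_arm", "payload": {"moves": [[-0.75,[0,0.7,0],0],[-0.75,[0,0,1],0],[-0.75,[0,0,1],0],[-0.75,[0,0,1],0],[-0.75,[0,0,1],0],[-0.75,[0,0,0.8],0],[-0.75,[0,0,0],0],[-0.75,[0,0,0],0]]}}

```text
time: 38.85
tcp_pos: [525.1, 1.0, 23.0]
tool_rot: [[0.986, 0.164, 0.0], [0.164, -0.986, -0.0], [0.0, 0.0, -1.0]]
wrist_force: [-0.1, -0.4, -1.3]
opening: 15.9
finger_force: 20.0
```

Request:
{"api": "jog_arm", "payload": {"moves": [[-0.75,[0,0,0.5],0],[-0.75,[0,0,0.4],0],[-0.75,[0,0,0.3],0],[-0.75,[0,0,0.3],0],[-0.75,[0,0,0],0],[-0.75,[0,0,0],0]]}}

```text
time: 39.6
tcp_pos: [525.1, 0.9, 21.7]
tool_rot: [[0.986, 0.164, 0.0], [0.164, -0.986, -0.0], [0.0, 0.0, -1.0]]
wrist_force: [-1.3, -0.9, 4.7]
opening: 15.7
finger_force: 20.0
```

The rim touched at TCP 21.7, exactly as expected (+4.7 N). Release and retreat.

Request:
{"api": "jog_arm", "payload": {"moves": [[-0.5,[0,0,0],0],[-0.3,[0,0,0],0],[0,[0,0,0],0],[0.2,[0,0,0],0],[0.2,[0,0,-10],0],[0.2,[0,0,-30],0],[0.2,[0,0,-50],0],[0.2,[0,0,-50],0],[0.2,[0,0,0],0],[0.2,[0,0,0],0]]}}

```text
time: 40.85
tcp_pos: [524.7, 1.0, 161.5]
tool_rot: [[0.986, 0.164, 0.0], [0.164, -0.986, -0.0], [0.0, 0.0, -1.0]]
wrist_force: [0.4, -0.8, -0.5]
opening: 54.9
finger_force: 0.0
```

Run:
```python
from h import *
s=arm.observe();R=s["tool_rot"];T=s["tcp_pos"];print(s["time"],T,s["opening"])
im,c=snap("wrist","w11");h=cv2.cvtColor(im,cv2.COLOR_RGB2HSV).astype(int)
y,x=np.mgrid[:384,:512]; u=proj(c,[525,1,60])[0]; near=(abs(x-u[0])<75)&(abs(y-u[1])<75)
b=((h[...,0]>100)&(h[...,0]<130)&(h[...,1]>120)&(h[...,2]>95)&near).astype(np.uint8);print("bar",rect(b,c,72+6)[:1])
m=((h[...,1]<60)&(h[...,2]>120)&near).astype(np.uint8)
# V,S profile along tool x and y at top height 54 and flange 6 through offset lines
for nm,ax,o in(("x",0,18),("y",1,15)):
    t=np.arange(-50,51,1.0);P=np.array([525,.9,54])+np.outer(t,R[:,ax])+o*R[:,1-ax];q=np.round(proj(c,P)).astype(int)
    print(nm,[(int(a),int(h[v,w,1]),int(h[v,w,2])) for a,(w,v) in zip(t,q) if 30<abs(a)])
for l in("racer","police_car","petrol_pump","cone","traffic_light","key_dish","cover"):
    print(l,[(d["centre"],d["conf"]) for d in arm.look_for(l,"wrist")][:1])
```

```text
40.85 [524.73   1.   161.48] 54.88648077400759
bar [(array([525.2,   2.1]), array([37.6, 13.6]), 9.4)]
x [(-50, 129, 89), (-49, 122, 90), (-48, 127, 84), (-47, 127, 84), (-46, 120, 81), (-45, 137, 84), (-44, 125, 86), (-43, 126, 85), (-42, 126, 83), (-41, 131, 78), (-40, 129, 79), (-39, 129, 79), (-38, 137, 84), (-37, 27, 122), (-36, 23, 109), (-35, 28, 90), (-34, 18, 87), (-33, 23, 89), (-32, 23, 90), (-31, 20, 88), (31, 26, 149), (32, 24, 147), (33, 27, 151), (34, 26, 148), (35, 25, 145), (36, 26, 155), (37, 24, 116), (38, 32, 97), (39, 26, 99), (40, 32, 97), (41, 25, 103), (42, 24, 139), (43, 23, 142), (44, 26, 146), (45, 23, 142), (46, 21, 145), (47, 23, 145), (48, 26, 148), (49, 21, 147), (50, 35, 124)]
y [(-50, 124, 136), (-49, 123, 139), (-48, 123, 133), (-47, 123, 135), (-46, 126, 134), (-45, 128, 132), (-44, 123, 135), (-43, 121, 133), (-42, 119, 135), (-41, 126, 134), (-40, 130, 126), (-39, 90, 111), (-38, 21, 146), (-37, 27, 149), (-36, 27, 149), (-35, 25, 152), (-34, 24, 149), (-33, 29, 149), (-32, 30, 146), (-31, 26, 147), (31, 27, 152), (32, 25, 155), (33, 28, 155), (34, 27, 153), (35, 26, 154), (36, 24, 147), (37, 23, 79), (38, 23, 90), (39, 32, 89), (40, 124, 78), (41, 130, 88), (42, 117, 87), (43, 125, 86), (44, 123, 87), (45, 125, 88), (46, 123, 87), (47, 122, 86), (48, 129, 85), (49, 131, 84), (50, 129, 85)]
racer []
police_car []
petrol_pump []
cone [([384.1, 164.6, 9.7], 0.94)]
traffic_light []
key_dish []
cover []
```

The cover's top outline measures 74–75 mm at the z=54 plane, square to the base at 9.4°, so it is seated and level. Handing in.

```bash
python3 -c "
from rig import arm
print(arm.job_done())"
```

```text
the job is handed in; nothing more can be done
None
```

The job is handed in at about 41 s of the 72 s allowed: the loose tile is on the stack, the five tiles were squeezed flush, and the cover was set down level on the base; the arm did not go near the other toys or the dish, though I took no final picture of them.

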